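# Seat a scraper blade on its locating pin

### The arm

A 7-joint arm with a two-finger parallel gripper is mounted at the origin on a cart in front of the work surface, level with it; the furniture and walls round the work are solid. World frame = base frame: x ahead of the robot, y to its left, z up, the work surface at z = 0. Lengths are in m, angles in rad, forces in N, time in s.
With the tool pointing down it reaches from about 0.4 to 0.875 m from the base axis. Payload 6.5 kg.
Tool frame: the origin (TCP) lies on the centre line of the jaws, within the pads' length; the fingertips stand 19 mm ahead of it and the grasp point (between the pads) is the TCP; z points along the fingers, y is the direction in which the jaws open and shut (so a half turn about z gives the same grasp; the last joint's range is limited). The gripper opens to 85 mm and grips with 20 to 120 N. Pads are 22 mm wide; open, the fingers measure 114 mm over their backs; the gripper's body (76 mm by 85 mm) begins 54 mm behind the grasp point. The pads swing forward as they close: fully open they stand 13 mm farther back than shut.
Start: joints at [1.077, 0.536, -0.004, 1.538, 0.003, 1.067, -0.071], TCP at [0.27, -0.591, 0.212] pointing down, gripper open.
Joint ranges: [-2.7, 2.7], [-0.37, 2.16], [-1.27, 1.26], [0.24, 2.4], [-1.31, 4.45], [0.19, 1.91], [-2.76, 2.76]. Speed limits (rad/s): [2.39, 2.39, 3.14, 3.14, 3.14, 3.14, 3.14].

### API

Orientations are given as a unit quaternion [x, y, z, w].
In Python, from bench import r gives the robot as it stands.
- The arm moves only by the tool apply_moves, never from a script. Its argument "series" is one flat list of numbers, 7 for each row, row after row: the shift along the tool's x, y, z in cm, then the turn, a rotation vector about the tool's x, y, z in degrees, then the finger opening in cm, from 0 to 8.54. A call has 1 to 12 rows; each row shifts and turns the commanded pose from where the row before left it, along the tool's axes as they then stand; what a row does not reach is not made up. A row lasts 1/12 s, in which the tool goes at most 41.7 mm and 7.16 degrees, less where a joint would pass 70% of its speed; a pose out of reach is approached as far as the arm can. A call is refused whole if a number of a shift passes 4.17 or a number of a turn 7.16, either way. A call with a gripper value outside its range is refused whole. The fingers move at their own pace and stop on an object; the grip force is fixed at half the most. Time passes only in rows, so rows that do not move let the fingers close. It gives the time, the measured TCP pose, the force and the opening at its end, in the units of the state.
- r.get_obs(): the state, without advancing time (a new reading comes with each control period).
- r.camera(name): name is "side" or "top"; returns a dict with "color" (480x640x3 uint8, blue, green, red), "range_z" (480x640 float32, m along the optical axis (not along the pixel's ray), 0 where there is no reading), "K" (3x3 intrinsics, pixels), "k1" (the pictures are not rectified: a ray, as slopes to the right and down, at radius r is drawn at 1 + k1 r^2 times it, then the intrinsics apply), "rvec" (rotation vector, rad) and "tvec" (3), from world to camera coordinates, as OpenCV has them. Camera axes: x right, y down, z forward; pixel columns grow to the right and rows downward; lengths in m; the calibration is good to about 2 mm. A picture is of the moment at which its call begins.
- r.job_done(): hands the job in, once; it reports no verdict.
The state is a dict: "clock": time; "qpos": joint angles; "joint_velocities": joint speeds; "effort": joint torques, N m; "eef_pos": TCP position; "tcp_rot": TCP orientation; "wrist_force": force on the tool from outside, world axes, zero at the start; "moment": the same for the moment, N m; "finger_gap": finger opening in m.
Only numpy, scipy, OpenCV 4.12 (cv2) and the standard library are available. Lean on these libraries where they do the work, as an engineer would, in place of code of your own. Each camera call takes 0.05 s, during which the arm holds its last target. There are 200 camera calls.

### The job

Lay the steel blade flat on the raised bed of the setting jig, its notch over the locating pin and in line with the bed, then gently push it towards the pin until the bottom of the notch bears firmly on the pin, never pressing on the pin or the bed with more than about 15 N. Then turn the red keeper across the blade to hold it and let go, leaving the bottle, the pot and the sanding block alone.

Things in the scene. Friction and masses are not known exactly. Their poses are not given: they have to be found in the camera images.
- blade: Flat steel scraper blade, 128x44x5 mm, about 0.16 kg, loose on a fixed wooden rest (58x26x10 mm) narrower than it, so its long sides are free to grasp. Origin: centre of underside. x along its length from cutting edge (-68 mm) to notched tail (+60 mm), y across the 44 mm, z up. Notch: 10 mm wide (y -5 to +5), open at the tail, 30 mm deep, flat bottom at x = +30 mm.
- notch_seat (a point): Point in the blade's notch at blade x = +34, y = 0, z = 0 mm (underside): where the pin's axis is when the bottom of the notch bears on the pin. Axes as the blade's.
- holder: Setting jig, fixed. Origin: centre of its underside, z up. Green base plate 150 (x) x 100 (y) x 6 mm carries an aluminium bed along x, x -60 to +60, y -14 to +14 mm, flat top at z = 30 mm; the blade overhangs both its sides, so fingers pass down beside it. The blade lies with its x along the holder's x (notch towards the pin) and is pushed along +x until the notch bottoms.
- pin_mid (a point): Point at holder x = 42, y = 0, z = 30 mm (bed top): middle of the dark recess in which the locating pin is clamped. The pin (upright steel, 8 mm diameter, 8 mm tall above the bed, brass flange flush with it) is set anywhere within 8 mm of this point along holder x and 4 mm along y; where is not measured: feel or look. If the notch misses it the blade rests on it, tail 8 mm high.
- keeper_knob (a point): Middle of the keeper's grip knob: upright black plastic cylinder, 12 mm diameter, 22 mm tall (holder z 41.5 to 63.5 mm, this point 52.5 mm), on a red bar (14 mm wide, 5 mm thick, underside at holder z = 36.5 mm, 1.5 mm above a seated blade), 40 mm from its pivot.
- keeper (a joint): Angle a (rad) of the red keeper bar about an upright post at holder x = -42, y = -38 mm. At 0 it points to holder -x, beside the bed; it turns clockwise seen from above, and at 1.57 lies straight across the blade. Knob at holder x = -42 - 40 cos a, y = -38 + 40 sin a mm. Stops at -0.6 and 1.62; slight friction (0.04 N m) keeps it where it is left.
- flux_bottle: Small brown dropper bottle, 33 mm diameter, 102 mm tall, loose; origin at the centre of its underside. A bystander.
- paste_pot: Cream and red screw-top pot, 63 mm diameter, 34 mm tall, loose; origin at the centre of its underside. A bystander.
- sanding_block: Cork block wrapped in emery paper, 60 x 98 x 30 mm, loose; origin at the centre of its underside. A bystander.
Mind the look-alikes: they are no part of the job. What is meant by the blade is not green, orange or turquoise, and is the smaller of those in its own colour.

How it is judged:
On the way:
1. with the keeper still open, the blade lies flat on the bed with the pin at the bottom of its notch, and is pressed against the pin with at least 3 N for 0.3 s (horizontal distance between notch_seat and locating_pin_c0 below 0.003 m and z of notch_seat in the frame of holder between 0.027 and 0.0318 m and angle between the x axis of blade and the x axis of holder, either way round below 0.09 rad and angle between blade's own z axis and vertical below 0.05 rad and contact force between blade and locating_pin_c0 above 3 N and value of joint keeper below 1 rad), for 0.3 s.
At the end, for the whole second after the job is handed in: Blade flat on the bed (within 1.8 mm and 0.05 rad), within 0.09 rad of its direction, the pin within 3 mm of its place at the bottom of the notch; keeper turned across it beyond 1.35 rad; all at rest; bottle, pot and sanding block within 20 mm of where they stood (horizontal distance between notch_seat and locating_pin_c0 below 0.003 m and z of notch_seat in the frame of holder between 0.027 and 0.0318 m and angle between the x axis of blade and the x axis of holder, either way round below 0.09 rad and angle between blade's own z axis and vertical below 0.05 rad and value of joint keeper above 1.35 rad and linear speed of blade below 0.01 m/s and velocity of joint keeper below 0.1 rad/s and distance of each of flux_bottle, paste_pot, sanding_block from where it was at the start of the episode below 0.02 m); the robot touches nothing.
It fails at once if the blade pressed on the locating pin with more than 20 N (contact force between blade and locating_pin_c0 above 20 N).
It fails at once if the blade pressed on the jig with more than 50 N (contact force between blade and holder above 50 N).
It fails at once if the flux bottle knocked over or shifted by more than 20 mm (distance of flux_bottle from where it was at the start of the episode above 0.02 m or angle between flux_bottle's own z axis and vertical above 0.3 rad).
It fails at once if the paste pot knocked over or shifted by more than 20 mm (distance of paste_pot from where it was at the start of the episode above 0.02 m or angle between paste_pot's own z axis and vertical above 0.3 rad).
It fails at once if the sanding block knocked over or shifted by more than 20 mm (distance of sanding_block from where it was at the start of the episode above 0.02 m or angle between sanding_block's own z axis and vertical above 0.3 rad).
It also fails if it takes over 72 s, if anything falls off the work surface, if the arm or the gripper's body presses on something with over 40 N, if the wrist force passes 120 N, or if a joint passes its speed limit or range.

## Working session

There is one attempt and no reset: what is moved stays moved. The work goes in short steps, Python scripts to look and compute and a tool call to move; the robot and the scene stay as the last step left them, time stands still between calls to the robot, and variables do not carry over. Pictures are saved under pics/ and viewed, about 8 in all and at most 12, crops included, and the job is handed in when it is done.

Besides the shell and the picture viewer there is one more tool, called after "Call:" by a JSON object that holds its "op" and its "data". apply_moves: Moves the arm, as the interface text tells. Its arguments: {"type":"object","properties":{"series":{"type":"array"}},"required":["series"]}

```bash
ls; mkdir -p pics; cat > h.py <<'E'
import numpy as np, cv2
from bench import r
from scipy.spatial.transform import Rotation as R
def rays(c,uv):
    uv=np.atleast_2d(np.float64(uv)); K=np.array(c["K"]); D=np.array([c["k1"],0,0,0,0],float)
    p=cv2.undistortPoints(uv.reshape(-1,1,2),K,D).reshape(-1,2)
    M=cv2.Rodrigues(np.array(c["rvec"],float))[0]; t=np.array(c["tvec"],float).ravel()
    d=np.c_[p,np.ones(len(p))]
    return -M.T@t, d@M, (M,t)
def onz(c,uv,z):
    o,d,_=rays(c,uv); return o+d*((z-o[2])/d[:,2])[:,None]
def depth(c,uv):
    uv=np.atleast_2d(uv); o,d,_=rays(c,uv); z=np.array([c["range_z"][int(v),int(u)] for u,v in uv])
    return o+d*z[:,None]
def proj(c,P):
    return cv2.projectPoints(np.float64(P).reshape(-1,1,3),np.array(c["rvec"],float),np.array(c["tvec"],float),np.array(c["K"]),np.array([c["k1"],0,0,0,0.]))[0].reshape(-1,2)
E
python3 - <<'E'
from h import *
import pickle
for n in("top","side"):
    c=r.camera(n); cv2.imwrite(f"pics/{n}0.png",c["color"]); pickle.dump(c,open(n+"0.pkl","wb"))
    o,d,_=rays(c,[[320,240]]);print(n,o,d,c["K"],c["k1"])
print(r.get_obs())
E
```

```text
pics
top [0.41989437 0.04254464 1.45705057] [[ 0.12333392  0.00301951 -0.99248142]] [[514.11035962   0.         318.62349433]
 [  0.         514.11035962 247.8404008 ]
 [  0.           0.           1.        ]] -0.0624883403869385
side [0.50513038 0.87170691 0.64727391] [[ 0.04927015 -0.8244788  -0.56389235]] [[448.44449725   0.         315.51165795]
 [  0.         448.44449725 243.67736327]
 [  0.           0.           1.        ]] 0.015720694505310363
{'clock': 0.1, 'qpos': array([ 1.07682089,  0.53711661, -0.00443674,  1.53878527,  0.00261802,
        1.06730186, -0.07119266]), 'joint_velocities': array([-0.00106656, -0.0033315 , -0.00099542, -0.00245616,  0.00117505,
        0.00036667,  0.00057488]), 'effort': array([ 2.86650786e-03, -5.84564352e+01,  1.05216175e+00, -2.59781027e+01,
        1.26901132e-02,  4.58768191e-03,  3.53290964e-06]), 'eef_pos': array([ 0.26937617, -0.59088389,  0.2113795 ]), 'tcp_rot': array([ 9.77203632e-01,  2.12302656e-01, -2.35844403e-04, -7.67303911e-04]), 'wrist_force': array([0.50883277, 0.60856775, 0.52384435]), 'moment': array([-0.02210984,  0.02318714,  0.04401553]), 'finger_gap': 0.08536361913842892}
```

View pics/top0.png

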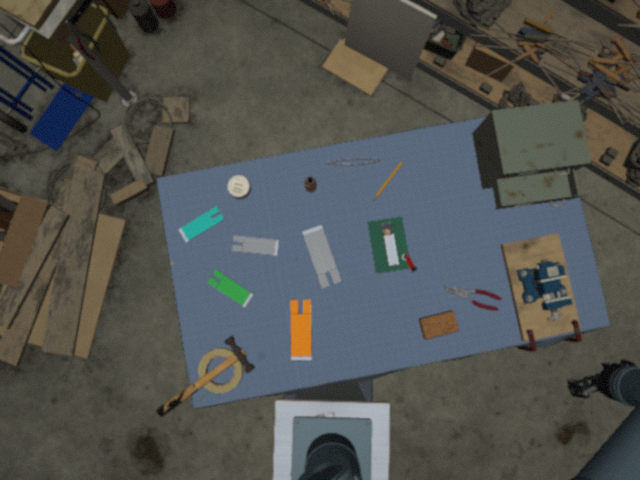

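View pics/side0.png

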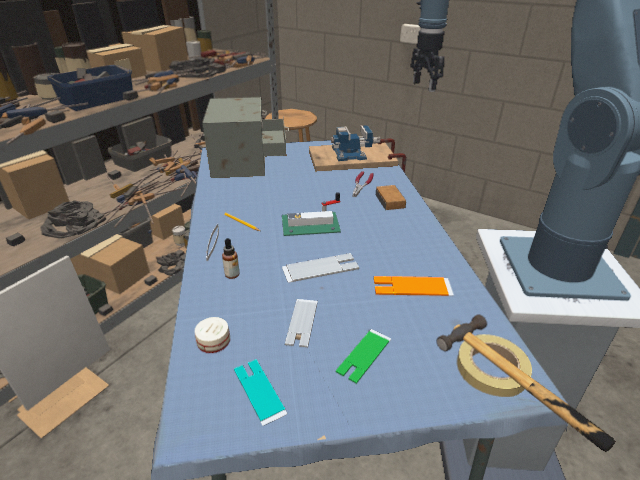

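The top view shows the smaller steel blade at (255,245), with its notch to the left (world +y) and its cutting edge at (279,247). The jig is at (390,245), with its pin end up (world +x) and the red keeper at (409,262). The bottle is at (310,184), the pot at (238,186) and the sanding block at (439,324). The side view agrees: the small blade is at (301,323) and the jig at (311,222).

```bash
python3 - <<'E'
from h import *
import pickle
T=pickle.load(open("top0.pkl","rb"));S=pickle.load(open("side0.pkl","rb"))
def cc(m,near):
    n,l,s,c=cv2.connectedComponentsWithStats(m.astype(np.uint8)*255); 
    i=l[near[1],near[0]]; return l==i
for nm,c,bl,near,g in(("top",T,(255,240),(275,244),(375,260)),("side",S,(300,310),(300,320),(290,230))):
    hsv=cv2.cvtColor(c["color"],cv2.COLOR_BGR2HSV)
    print(nm,"blade hsv",hsv[bl[1],bl[0]],hsv[near[1],near[0]],"tbl",hsv[260,255] if nm=="top" else hsv[370,300])
    m=(hsv[...,1]<45)&(hsv[...,2]>100)
    p=cc(m,bl if nm=="top" else (300,310)); 
    ct=max(cv2.findContours(p.astype(np.uint8),0,1)[0],key=cv2.contourArea)
    print(cv2.contourArea(ct)); w=onz(c,ct.reshape(-1,2),.015)[:,:2]
    rr=cv2.minAreaRect((w*1000).astype(np.float32)); print("blade rect mm",rr)
    gm=(abs(hsv[...,0].astype(int)-75)<20)&(hsv[...,1]>80); p=cc(gm,g)
    ct=max(cv2.findContours(p.astype(np.uint8),0,1)[0],key=cv2.contourArea)
    w=onz(c,ct.reshape(-1,2),.006)[:,:2]; rr=cv2.minAreaRect((w*1000).astype(np.float32)); print("base rect",rr)
    print("depth z",depth(c,[bl]))
a=cv2.resize(T["color"][205:285,355:430],None,fx=5,fy=5,interpolation=cv2.INTER_CUBIC)
b=cv2.resize(S["color"][180:245,275:350],None,fx=5,fy=5,interpolation=cv2.INTER_CUBIC)
e=cv2.resize(T["color"][220:270,220:295],None,fx=5,fy=5,interpolation=cv2.INTER_CUBIC)
f=cv2.resize(S["color"][290:355,275:330],None,fx=5,fy=5,interpolation=cv2.INTER_CUBIC)
im=np.zeros((730,760,3),np.uint8)
for x,y,q in((0,0,a),(380,0,b),(0,405,e),(380,405,f)): im[y:y+q.shape[0],x:x+q.shape[1]]=q[:,:760-x]
cv2.imwrite("pics/c1.png",im[:, :].copy()) if 0 else cv2.imwrite("pics/c1.png",cv2.resize(im,None,fx=.8,fy=.8,interpolation=cv2.INTER_AREA))
E
```

```text
top blade hsv [108   9 144] [106  17 162] tbl [107  70 127]
675.0
blade rect mm ((579.4759521484375, 230.1160430908203), (130.58328247070312, 47.66091537475586), 85.66554260253906)
base rect ((593.5918579101562, -148.70138549804688), (147.44728088378906, 98.60929870605469), 10.986340522766113)
depth z [[0.59397525 0.23084855 0.01453562]]
side blade hsv [104  13 215] [105  10 207] tbl [107  69 189]
972.5
blade rect mm ((579.6258544921875, 234.02728271484375), (130.24203491210938, 45.310447692871094), 85.60002136230469)
base rect ((752.23193359375, -2152.538818359375), (6954.80126953125, 5400.01416015625), 3.3820695877075195)
depth z [[0.58511719 0.20445742 0.01699088]]
```

View pics/c1.png

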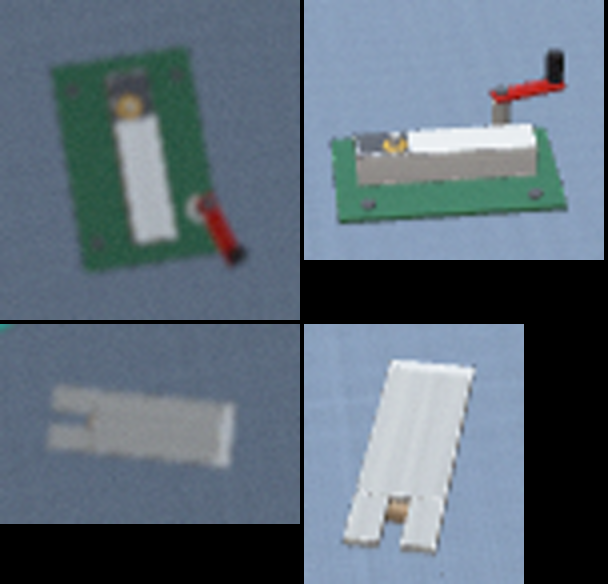

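The crops show the brass flange and pin at the near (tail) end of the dark recess on the bed. The blade's notch faces world +y and the keeper is open, slightly below a = 0. Next I measure the pin, knob, post and jig in both views.

```bash
python3 - <<'E'
from h import *
import pickle
for nm,box,g in(("top",(355,205,430,285),(375,260)),("side",(275,180,350,245),(290,230))):
    c=pickle.load(open(nm+"0.pkl","rb")); x0,y0,x1,y1=box; k=8
    im=cv2.resize(c["color"][y0:y1,x0:x1],None,fx=k,fy=k,interpolation=cv2.INTER_CUBIC); hsv=cv2.cvtColor(im,cv2.COLOR_BGR2HSV).astype(int)
    H,Sa,V=hsv[...,0],hsv[...,1],hsv[...,2]
    ms={"brass":((H>10)&(H<32)&(Sa>90)&(V>80),.030),"green":((abs(H-72)<20)&(Sa>80),.006),"white":((Sa<25)&(V>(150 if nm=="top" else 225)),.030),"red":(((H<8)|(H>172))&(Sa>130),.0415),"black":((V<45),.0635 if nm=="top" else .0525)}
    for n,(m,z) in ms.items():
        ct=cv2.findContours(m.astype(np.uint8),0,1)[0]
        if not ct: print(n,"none");continue
        ct=max(ct,key=cv2.contourArea).reshape(-1,2); uv=(ct+.5)/k-.5+[x0,y0]
        w=onz(c,uv,z)[:,:2]*1000; rr=cv2.minAreaRect(w.astype(np.float32))
        M=cv2.moments(w.astype(np.float32).reshape(-1,1,2)); print(nm,n,[np.round(q,1) for q in rr],"centroid",round(M["m10"]/M["m00"],1),round(M["m01"]/M["m00"],1))
        if n=="green" : 
            mm=np.c_[w]; print("   hull corners", np.round(cv2.boxPoints(rr),1).tolist())
E
```

```text
top brass [array([ 626.3, -139.2]), array([15.4, 14.9]), np.float64(51.3)] centroid 626.4 -138.2
top green [array([ 593.3, -148.8]), array([148.4,  99.2]), np.float64(10.4)] centroid 595.1 -146.5
   hull corners [[511.3999938964844, -113.4000015258789], [529.2999877929688, -211.0], [675.2999877929688, -184.1999969482422], [657.4000244140625, -86.5999984741211]]
top white [array([ 576.6, -152. ]), array([85.1, 27.7]), np.float64(10.4)] centroid 576.8 -152.0
top red [array([ 540.7, -202.3]), array([39.9, 12.2]), np.float64(27.4)] centroid 540.2 -202.6
top black [array([ 522.4, -210. ]), array([4.1, 7.5]), np.float64(46.0)] centroid 522.2 -210.0
side brass [array([ 626. , -139.4]), array([15.7, 14.1]), np.float64(14.5)] centroid 625.8 -138.7
side green [array([ 592.7, -145.1]), array([149.6, 104. ]), np.float64(10.4)] centroid 591.6 -123.7
   hull corners [[509.70001220703125, -107.5], [528.5999755859375, -209.8000030517578], [675.5999755859375, -182.6999969482422], [656.7999877929688, -80.4000015258789]]
side white [array([ 576.1, -152.1]), array([83.5, 28.2]), np.float64(10.3)] centroid 576.1 -152.1
side red [array([ 540.5, -199.6]), array([52.5, 17.3]), np.float64(28.7)] centroid 540.3 -198.9
side black [array([ 522.5, -211.1]), array([ 9. , 38.4]), np.float64(0.4)] centroid 522.6 -211.0
```

Call:
{"op": "apply_moves", "data": {"series": [0, 0, 0, 0, 0, -6.8, 8.5, 0, 0, 0, 0, 0, -6.8, 8.5, 0, 0, 0, 0, 0, -6.8, 8.5, 0, 0, 0, 0, 0, -6.8, 8.5, 0, 0, 0, 0, 0, -6.8, 8.5, 0, 0, 0, 0, 0, -6.8, 8.5, 0, 0, 0, 0, 0, -6.8, 8.5, 0, 0, 0, 0, 0, -6.8, 8.5, 0, 0, 0, 0, 0, -6.8, 8.5]}}

```text
clock: 0.85
eef_pos: [0.2695, -0.5911, 0.2117]
tcp_rot: [0.731, 0.682, 0.0, -0.0]
wrist_force: [0.2, -0.2, 0.2]
finger_gap: 0.0847
```

Call:
{"op": "apply_moves", "data": {"series": [3.5, 1.05, 0, 0, 0, 0, 8.5, 3.5, 1.05, 0, 0, 0, 0, 8.5, 3.5, 1.05, 0, 0, 0, 0, 8.5, 3.5, 1.05, 0, 0, 0, 0, 8.5, 3.5, 1.05, 0, 0, 0, 0, 8.5, 3.5, 1.05, 0, 0, 0, 0, 8.5, 3.5, 1.05, 0, 0, 0, 0, 8.5, 3.5, 1.05, 0, 0, 0, 0, 8.5, 3.5, 1.05, 0, 0, 0, 0, 8.5, 3.5, 1.05, 0, 0, 0, 0, 8.5, 3.5, 1.05, 0, 0, 0, 0, 8.5, 3.5, 1.05, 0, 0, 0, 0, 8.5]}}

```text
clock: 1.85
eef_pos: [0.4267, -0.1803, 0.2121]
tcp_rot: [0.733, 0.68, -0.0, -0.0]
wrist_force: [0.5, -0.5, -0.0]
finger_gap: 0.0851
```

Call:
{"op": "apply_moves", "data": {"series": [3.5, 1.05, 0, 0, 0, 0, 8.5, 3.5, 1.05, 0, 0, 0, 0, 8.5, 3.5, 1.05, 0, 0, 0, 0, 8.5, 3.5, 1.05, 0, 0, 0, 0, 8.5, 3.5, 1.05, 0, 0, 0, 0, 8.5, 3.5, 1.05, 0, 0, 0, 0, 8.5, 3.5, 1.05, 0, 0, 0, 0, 8.5, 3.5, 1.05, 0, 0, 0, 0, 8.5, 3.5, 1.05, 0, 0, 0, 0, 8.5, 3.5, 1.05, 0, 0, 0, 0, 8.5, 0, 0, 0, 0, 0, 0, 8.5, 0, 0, 0, 0, 0, 0, 8.5]}}

```text
clock: 2.85
eef_pos: [0.5571, 0.1619, 0.2117]
tcp_rot: [0.732, 0.682, 0.0, -0.001]
wrist_force: [-0.3, -0.9, 0.9]
finger_gap: 0.0851
```

Call:
{"op": "apply_moves", "data": {"series": [3.7, 0.88, 0, 0, 0, 0, 5.6, 3.7, 0.88, 0, 0, 0, 0, 5.6, 0, 0, 3, 0, 0, 0, 5.6, 0, 0, 3, 0, 0, 0, 5.6, 0, 0, 3, 0, 0, 0, 5.6, 0, 0, 3, 0, 0, 0, 5.6, 0, 0, 2.5, 0, 0, 0, 5.6, 0, 0, 0, 0, 0, 0, 5.6, 0, 0, 0, 0, 0, 0, 5.6]}}

```text
clock: 3.6
eef_pos: [0.5798, 0.2297, 0.0663]
tcp_rot: [0.733, 0.68, -0.002, -0.0]
wrist_force: [-0.1, 0.2, -0.2]
finger_gap: 0.0559
```

```bash
python3 - <<'E'
from h import *
c=r.camera("side"); cv2.imwrite("pics/s2.png",cv2.resize(c["color"][230:380,220:400],None,fx=4,fy=4,interpolation=cv2.INTER_CUBIC))
o=r.get_obs(); print(o["eef_pos"],o["tcp_rot"],o["finger_gap"],proj(c,o["eef_pos"]),(proj(c,o["eef_pos"]-[0,0,.019])-[220,230])*4)
E
```

```text
[0.58112485 0.2308088  0.06801284] [7.33426433e-01 6.79768804e-01 2.42223451e-05 2.02406349e-04] 0.05595868134528076 [[300.13267916 299.97067626]] [[321.38630076 309.24616292]]
```

View pics/s2.png

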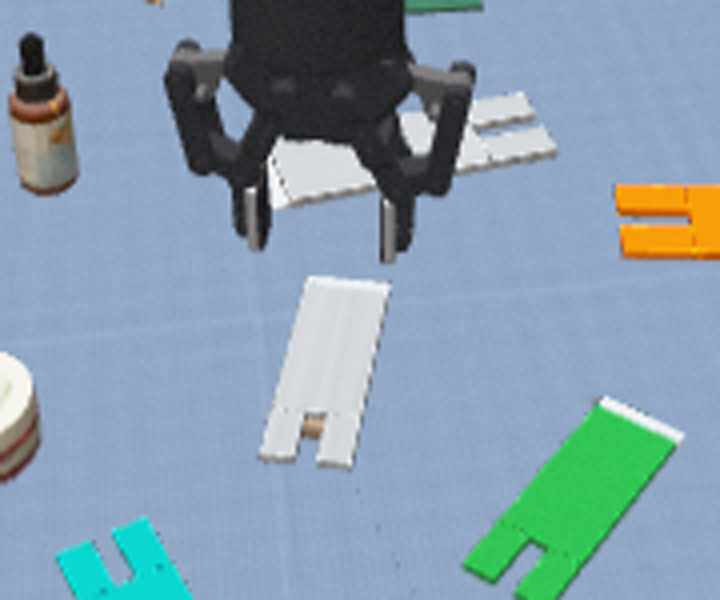

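The fingertips appear at crop (255,245) and (388,258). That is higher than the 309 row I predicted, so I check against depth before descending.

```bash
python3 - <<'E'
from h import *
for n in("side","top"):
    c=r.camera(n); o,d,_=rays(c,[[0,0]])
    v,u=np.mgrid[0:480,0:640]; uv=np.c_[u.ravel(),v.ravel()]; o,d,_=rays(c,uv); z=c["range_z"].ravel(); P=o+d*z[:,None]
    m=(z>0)&(P[:,2]>.025)&(P[:,2]<.2)&(abs(P[:,0]-.58)<.09)&(abs(P[:,1]-.23)<.06); Q=P[m]
    print(n,len(Q),np.round(np.percentile(Q,[1,5,25,50,75,95,99],axis=0),4).tolist())
    if n=="side":
        for lo in np.arange(.03,.12,.01):
            q=Q[(Q[:,2]>=lo)&(Q[:,2]<lo+.01)]; print(round(lo,3),len(q),np.round([q.min(0),q.max(0)],3).tolist() if len(q) else "")
o=r.get_obs();print(o["eef_pos"])
E
```

```text
side 1979 [[0.516, 0.2185, 0.0991], [0.5215, 0.225, 0.1095], [0.5461, 0.2377, 0.1467], [0.5797, 0.2414, 0.171], [0.6162, 0.2459, 0.1898], [0.6403, 0.2501, 0.1972], [0.6453, 0.2525, 0.1991]]
0.03 0 
0.04 0 
0.05 0 
0.06 0 
0.07 0 
0.08 0 
0.09 30 [[0.542, 0.221, 0.093], [0.62, 0.245, 0.1]]
0.1 73 [[0.539, 0.219, 0.101], [0.622, 0.247, 0.11]]
0.11 78 [[0.539, 0.217, 0.11], [0.623, 0.247, 0.12]]
top 11 [[0.6404, 0.2133, 0.157], [0.641, 0.2136, 0.1664], [0.6425, 0.2149, 0.1825], [0.6447, 0.2152, 0.1939], [0.6462, 0.2167, 0.195], [0.6474, 0.2193, 0.1962], [0.6474, 0.2203, 0.1969]]
[0.58213957 0.23181201 0.06933515]
```

```bash
python3 - <<'E'
from h import *
import pickle
S=pickle.load(open("side0.pkl","rb"))
print("start proj TCP, tip",proj(S,[[.2694,-.5909,.2114],[.2694,-.5909,.1924]]))
v,u=np.mgrid[0:480,0:640]; uv=np.c_[u.ravel(),v.ravel()]; o,d,_=rays(S,uv); z=S["range_z"].ravel(); P=o+d*z[:,None]
m=(z>0)&(P[:,2]>.1)&(P[:,2]<.4)&(np.hypot(P[:,0]-.27,P[:,1]+.59)<.09); Q=P[m];print("start gripper min z",np.round(np.percentile(Q[:,2],[0,1,3]),3))
for i in range(5):
    o=r.get_obs(); print(o["clock"],np.round(o["eef_pos"],4),np.round(o["qpos"],3),np.round(o["joint_velocities"],3),o["wrist_force"].round(2)); r.camera("top")
E
```

```text
start proj TCP, tip [[421.79776402  97.52368554]
 [420.99847133 103.50063156]]
start gripper min z [0.244 0.248 0.254]
3.75 [0.5821 0.2318 0.0693] [-0.117  0.723 -0.479  1.679  0.423  0.841 -0.855] [-0.005 -0.005 -0.    -0.004  0.003 -0.002 -0.002] [0.58 0.14 0.05]
3.8 [0.5821 0.2319 0.0693] [-0.117  0.723 -0.479  1.679  0.423  0.841 -0.855] [-0.004  0.003 -0.     0.004  0.002 -0.002 -0.003] [-0.43 -0.21  0.31]
3.85 [0.582  0.2319 0.0692] [-0.117  0.723 -0.479  1.679  0.423  0.84  -0.855] [-0.003  0.005  0.003  0.004  0.001 -0.004 -0.   ] [ 0.19  0.84 -0.14]
3.9 [0.5817 0.2319 0.0688] [-0.118  0.724 -0.479  1.68   0.423  0.84  -0.855] [-0.004  0.007  0.004  0.005  0.001 -0.001 -0.003] [0.16 0.38 0.31]
3.95 [0.5815 0.2318 0.0685] [-0.118  0.724 -0.479  1.68   0.423  0.84  -0.855] [-0.003  0.007  0.001  0.004  0.001 -0.002 -0.   ] [-0.44  0.46  0.82]
```

The depth shows the real fingertips about 24 mm above the reported TCP, both at the start and now, where the text says they should be 19 mm below. The lateral position agrees. I'll trust the cameras, descend in guarded steps and re-measure.

Call:
{"op": "apply_moves", "data": {"series": [0.4, 0, 1.5, 0, 0, 0, 5.6, 0, 0, 1.5, 0, 0, 0, 5.6, 0, 0, 1.5, 0, 0, 0, 5.6, 0, 0, 1.0, 0, 0, 0, 5.6, 0, 0, 0.5, 0, 0, 0, 5.6, 0, 0, 0, 0, 0, 0, 5.6, 0, 0, 0, 0, 0, 0, 5.6, 0, 0, 0, 0, 0, 0, 5.6]}}

```text
clock: 4.67
eef_pos: [0.5814, 0.2359, 0.0077]
tcp_rot: [0.733, 0.68, 0.0, 0.0]
wrist_force: [-0.2, 0.1, 0.8]
finger_gap: 0.0563
```

```bash
cat >> h.py <<'E'
def tips(c,p):
    v,u=np.mgrid[0:480,0:640]; uv=np.c_[u.ravel(),v.ravel()]; o,d,_=rays(c,uv); z=c["range_z"].ravel(); P=o+d*z[:,None]
    dark=(c["color"].reshape(-1,3).max(1)<110)
    m=dark&(z>0)&(P[:,2]>.005)&(P[:,2]<p[2]+.2)&(np.hypot(P[:,0]-p[0],P[:,1]-p[1])<.06); return P[m],uv[m]
E
python3 - <<'E'
from h import *
c=r.camera("side"); o=r.get_obs(); p=o["eef_pos"]; Q,uv=tips(c,p); i=np.argsort(Q[:,2])[:12]
print(p,o["wrist_force"],o["finger_gap"]); print(np.c_[Q[i],uv[i]].round(3))
cv2.imwrite("pics/s3.png",cv2.resize(c["color"][270:360,250:350],None,fx=6,fy=6,interpolation=cv2.INTER_CUBIC))
E
```

```text
[0.58152418 0.23594455 0.00784452] [-0.12395773  0.35426969  0.25179998] 0.05610288570484249
[[5.88e-01 2.76e-01 1.20e-02 2.95e+02 3.38e+02]
 [6.09e-01 2.36e-01 3.10e-02 2.86e+02 3.15e+02]
 [6.10e-01 2.33e-01 3.10e-02 2.86e+02 3.14e+02]
 [5.53e-01 2.48e-01 3.40e-02 3.14e+02 3.20e+02]
 [6.08e-01 2.27e-01 3.40e-02 2.87e+02 3.11e+02]
 [6.10e-01 2.44e-01 3.40e-02 2.85e+02 3.17e+02]
 [6.08e-01 2.26e-01 3.50e-02 2.87e+02 3.10e+02]
 [6.09e-01 2.35e-01 3.60e-02 2.86e+02 3.13e+02]
 [6.10e-01 2.44e-01 3.60e-02 2.85e+02 3.16e+02]
 [6.12e-01 2.45e-01 3.80e-02 2.84e+02 3.16e+02]
 [6.09e-01 2.34e-01 3.80e-02 2.86e+02 3.12e+02]
 [5.53e-01 2.50e-01 3.90e-02 3.14e+02 3.19e+02]]
```

View pics/s3.png

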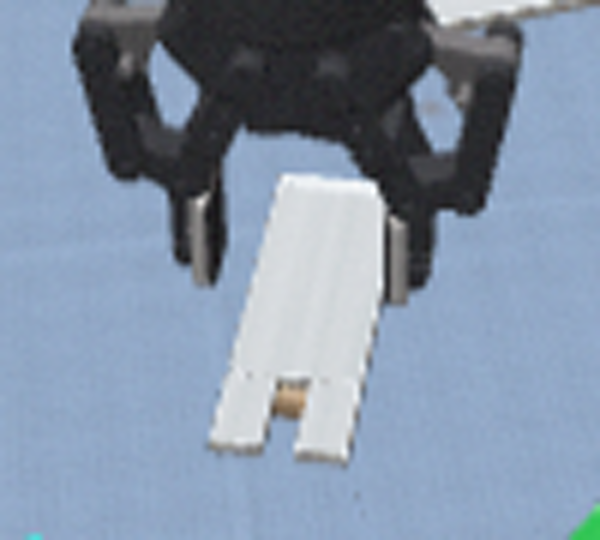

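The open fingers straddle the blade, with tips at about z = 31 mm in crop (205,280) and (400,300). Another 23 mm down puts the pads around the blade edges.

Call:
{"op": "apply_moves", "data": {"series": [0, 0, 0.8, 0, 0, 0, 5.6, 0, 0, 0.8, 0, 0, 0, 5.6, 0, 0, 0.4, 0, 0, 0, 5.6, 0, 0, 0.3, 0, 0, 0, 5.6, 0, 0, 0, 0, 0, 0, 5.6, 0, 0, 0, 0, 0, 0, 5.6]}}

```text
clock: 5.22
eef_pos: [0.5808, 0.2356, -0.0161]
tcp_rot: [0.733, 0.68, -0.0, -0.0]
wrist_force: [-0.4, 0.7, -0.3]
finger_gap: 0.0562
```

Call:
{"op": "apply_moves", "data": {"series": [0, 0, 0, 0, 0, 0, 5.0, 0, 0, 0, 0, 0, 0, 4.6, 0, 0, 0, 0, 0, 0, 4.2, 0, 0, 0, 0, 0, 0, 3.5, 0, 0, 0, 0, 0, 0, 3.5, 0, 0, 0, 0, 0, 0, 3.5]}}

```text
clock: 5.72
eef_pos: [0.5812, 0.2359, -0.0151]
tcp_rot: [0.733, 0.68, 0.0, 0.0]
wrist_force: [-1.3, -0.1, 6.7]
finger_gap: 0.0419
```

Call:
{"op": "apply_moves", "data": {"series": [0, 0, 0, 0, 0, 0, 3.5, 0, 0, -0.5, 0, 0, 0, 3.5, 0, 0, -1, 0, 0, 0, 3.5, 0, 0, -2, 0, 0, 0, 3.5, 0, 0, -3, 0, 0, 0, 3.5, 0, 0, -3, 0, 0, 0, 3.5, 0, 0, 0, 0, 0, 0, 3.5, 0, 0, 0, 0, 0, 0, 3.5]}}

```text
clock: 6.38
eef_pos: [0.5825, 0.2363, 0.0817]
tcp_rot: [0.733, 0.68, 0.002, 0.001]
wrist_force: [0.0, -0.0, -1.9]
finger_gap: 0.0419
```

```bash
python3 - <<'E'
from h import *
c=r.camera("side"); o=r.get_obs(); p=o["eef_pos"]; print(p,o["tcp_rot"],o["wrist_force"],o["moment"],o["finger_gap"])
cv2.imwrite("pics/s4.png",cv2.resize(c["color"][220:370,230:390],None,fx=4,fy=4,interpolation=cv2.INTER_CUBIC))
E
```

```text
[0.58128033 0.23548821 0.0799358 ] [7.33140378e-01 6.80077074e-01 4.94913751e-04 3.38478612e-04] [ 0.10289864 -0.7696626  -1.79238228] [-0.00209485  0.03140599  0.01928298] 0.04224053775461802
```

View pics/s4.png

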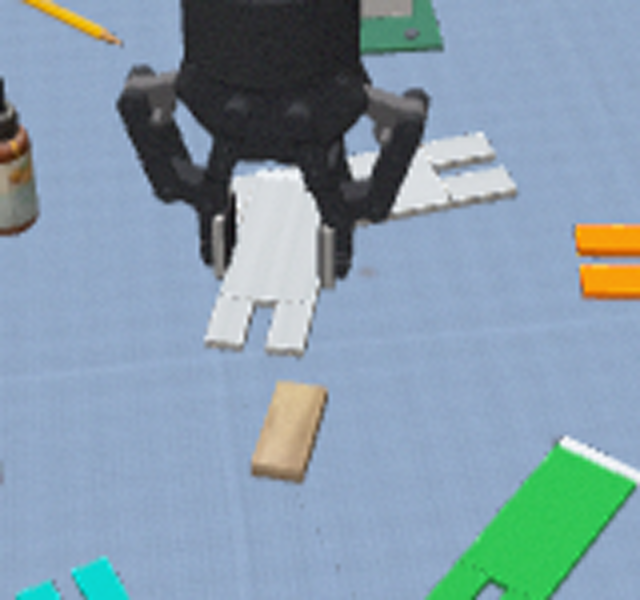

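The blade hangs level and straight in the grip, tail towards the camera at crop (255,345), and the wrist reads its weight at -1.8 N. Next I turn it 75° and carry it over to the jig.

Call:
{"op": "apply_moves", "data": {"series": [0, 0, 0, 0, 0, 6.84, 3.5, 0, 0, 0, 0, 0, 6.84, 3.5, 0, 0, 0, 0, 0, 6.84, 3.5, 0, 0, 0, 0, 0, 6.84, 3.5, 0, 0, 0, 0, 0, 6.84, 3.5, 0, 0, 0, 0, 0, 6.84, 3.5, 0, 0, 0, 0, 0, 6.84, 3.5, 0, 0, 0, 0, 0, 6.84, 3.5, 0, 0, 0, 0, 0, 6.84, 3.5, 0, 0, 0, 0, 0, 6.84, 3.5, 0, 0, 0, 0, 0, 6.84, 3.5]}}

```text
clock: 7.35
eef_pos: [0.5798, 0.2349, 0.0776]
tcp_rot: [0.996, 0.088, -0.001, 0.001]
wrist_force: [0.3, -0.0, -1.1]
finger_gap: 0.0424
```

Call:
{"op": "apply_moves", "data": {"series": [-0.3, 1.7, 0, 0, 0, 0, 3.5, -0.6, 3.4, 0, 0, 0, 0, 3.5, -0.6, 3.4, 0, 0, 0, 0, 3.5, -0.6, 3.4, 0, 0, 0, 0, 3.5, -0.6, 3.4, 0, 0, 0, 0, 3.5, -0.6, 3.4, 0, 0, 0, 0, 3.5, -0.6, 3.4, 0, 0, 0, 0, 3.5, -0.6, 3.4, 0, 0, 0, 0, 3.5, -0.6, 3.4, 0, 0, 0, 0, 3.5, -0.6, 3.4, 0, 0, 0, 0, 3.5, -0.6, 3.4, 0, 0, 0, 0, 3.5, -0.4, 1.8, 0, 0, 0, 0, 3.5]}}

```text
clock: 8.35
eef_pos: [0.5813, -0.1511, 0.0778]
tcp_rot: [0.996, 0.089, -0.002, 0.001]
wrist_force: [0.7, -0.3, -1.4]
finger_gap: 0.0417
```

Call:
{"op": "apply_moves", "data": {"series": [0, 0, 0, 0, 0, 0, 3.5, 0, 0, 0, 0, 0, 0, 3.5, 0, 0, 0, 0, 0, 0, 3.5, 0, 0, 0, 0, 0, 0, 3.5, 0, 0, 0, 0, 0, 0, 3.5, 0, 0, 0, 0, 0, 0, 3.5]}}

```text
clock: 8.85
eef_pos: [0.5833, -0.1439, 0.0791]
tcp_rot: [0.996, 0.092, -0.0, -0.0]
wrist_force: [-0.5, -0.4, -1.1]
finger_gap: 0.0419
```

```bash
python3 - <<'E'
from h import *
for i in range(3):
    c=r.camera("side"); o=r.get_obs(); p=o["eef_pos"]; q=o["tcp_rot"]; x=R.from_quat(q).as_matrix(); print(p.round(4),"yaw",np.degrees(np.arctan2(x[1,0],x[0,0])).round(2),"z",x[:,2].round(4),o["wrist_force"].round(1))
t=r.camera("top")
E
```

```text
[ 0.5833 -0.1443  0.0791] yaw 10.56 z [-1.e-04  3.e-04 -1.e+00] [ 0.3  0.4 -1.7]
[ 0.5833 -0.1446  0.0792] yaw 10.53 z [-1.e-04  2.e-04 -1.e+00] [-0.6  0.4 -0.7]
[ 0.5833 -0.1448  0.0792] yaw 10.52 z [-0.e+00  1.e-04 -1.e+00] [-0.1  0.1 -1. ]
```

Call:
{"op": "apply_moves", "data": {"series": [0, 0.2, 1, 0, 0, 0, 3.5, 0, 0, 1.5, 0, 0, 0, 3.5, 0, 0, 1.5, 0, 0, 0, 3.5, 0, 0, 1.0, 0, 0, 0, 3.5, 0, 0, 0.8, 0, 0, 0, 3.5, 0, 0, 0, 0, 0, 0, 3.5, 0, 0, 0, 0, 0, 0, 3.5, 0, 0, 0, 0, 0, 0, 3.5, 0, 0, 0, 0, 0, 0, 3.5]}}

```text
clock: 9.8
eef_pos: [0.5843, -0.1474, 0.022]
tcp_rot: [0.996, 0.091, 0.001, 0.0]
wrist_force: [1.1, -0.6, 0.1]
finger_gap: 0.0418
```

```bash
python3 - <<'E'
from h import *
import pickle
ims=[]
for n,b in(("side",(275,175,355,250)),("top",(350,200,430,275))):
    c=r.camera(n); pickle.dump(c,open(n+"5.pkl","wb")); x0,y0,x1,y1=b
    ims.append(cv2.resize(c["color"][y0:y1,x0:x1],None,fx=5,fy=5,interpolation=cv2.INTER_CUBIC))
    o=r.get_obs(); p=o["eef_pos"];print(p.round(4),o["wrist_force"].round(1))
cv2.imwrite("pics/c5.png",np.hstack(ims))
E
```

```text
[ 0.5843 -0.1474  0.022 ] [-0.   0.1 -1.2]
[ 0.5841 -0.1474  0.0219] [-0.   0.1 -1.1]
```

View pics/c5.png

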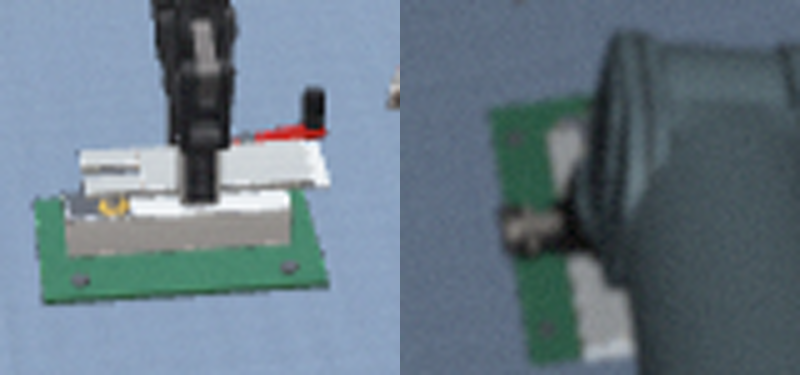

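The side view shows the blade hovering level over the bed with its notch at crop (82–140,168) and the brass flange at (113,205). The top view is blocked by the arm. I'll measure the notch against the pin in the side view.

```bash
python3 - <<'E'
from h import *
import pickle
c=pickle.load(open("side5.pkl","rb")); S0=pickle.load(open("side0.pkl","rb"))
x0,y0,x1,y1=285,195,345,222; k=10
im=cv2.resize(c["color"][y0:y1,x0:x1],None,fx=k,fy=k,interpolation=cv2.INTER_CUBIC); hsv=cv2.cvtColor(im,cv2.COLOR_BGR2HSV).astype(int)
yaw=np.radians(10.5); ax=np.array([np.cos(yaw),np.sin(yaw)]); ay=np.array([-ax[1],ax[0]]); t=np.array([584.2,-147.4])
m=((hsv[...,1]<30)&(hsv[...,2]>185)).astype(np.uint8)
zt=.0525
# brightness sampled on blade-plane grid: local x (along), y (across)
for ly in (-20,-15,-10,-7,-5,-3,0,3,5,7,10,15,19,22,25):
    row=""
    for lx in range(20,72,2):
        w=np.r_[(t+ax*lx+ay*ly)/1000,zt]; u,v=proj(c,w)[0]; 
        P=cv2.getRectSubPix(cv2.cvtColor(c["color"],cv2.COLOR_BGR2GRAY),(1,1),(float(u),float(v)))[0,0]; row+=f"{P:4d}"
    print(f"{ly:4d}",row)
E
```

```text
-20  188 189 189 188 187 193 191 190 193 195 197 197 195 198 200 201 203 205 200 176 136 155 159 159 160 159
 -15  209 209 207 204 195 203 208 208 208 208 207 207 207 207 208 209 209 209 210 199 156 157 159 160 159 157
 -10  210 210 210 210 201 207 216 218 212 210 209 210 211 211 211 208 210 210 214 219 171 159 159 160 159 159
  -7  209 209 209 210 213 219 225 221 208 201 197 192 188 185 183 187 185 182 184 191 167 159 159 159 160 160
  -5  209 208 208 209 203 196 195 191 181 174 171 160 155 151 150 166 163 160 162 169 162 159 158 159 160 160
  -3  210 209 207 208 191 169 165 162 154 147 144 129 125 124 126 149 149 147 149 157 159 159 158 158 159 160
   0  211 210 208 208 187 150 148 149 142 130 131 127 126 127 127 136 136 133 133 141 151 158 158 157 159 160
   3  210 209 209 210 195 152 151 152 143 124 128 135 141 145 148 151 152 154 155 154 156 158 157 158 160 160
   5  209 208 209 212 204 166 167 171 168 155 160 165 170 175 176 175 174 176 177 168 161 158 157 158 160 161
   7  209 208 210 214 214 188 188 191 192 186 191 195 199 204 201 195 191 191 191 170 157 158 158 158 159 160
  10  209 208 209 214 221 209 206 207 206 204 205 205 206 208 206 203 201 201 202 169 146 159 159 158 158 159
  15  208 209 209 207 204 208 210 209 209 209 210 209 210 211 210 209 209 208 208 170 121 157 157 158 158 156
  19  218 219 218 208 198 203 209 204 201 199 198 194 193 193 193 194 193 198 203 176 112 134 141 143 141 132
  22  195 192 187 176 165 160 158 155 152 158 165 157 160 162 167 175 172 180 186 171 110 121 128 130 130 142
  25  149 147 144 142 139 137 135 139 130 133 147 133 136 141 148 154 145 146 149 144 112 112 115 117 118 146
```

Measured in the side view, the notch bottom is 29 mm ahead of the TCP and the pin is 42.7 mm ahead and 0.5 mm to the left. I correct that and lower gently, watching the force.

Call:
{"op": "apply_moves", "data": {"series": [0, -0.05, 0.3, 0, 0, 0, 3.5, 0, 0, 0.3, 0, 0, 0, 3.5, 0, 0, 0.2, 0, 0, 0, 3.5, 0, 0, 0.1, 0, 0, 0, 3.5, 0, 0, 0.1, 0, 0, 0, 3.5, 0, 0, 0.1, 0, 0, 0, 3.5, 0, 0, 0.1, 0, 0, 0, 3.5, 0, 0, 0.1, 0, 0, 0, 3.5, 0, 0, 0, 0, 0, 0, 3.5, 0, 0, 0, 0, 0, 0, 3.5]}}

```text
clock: 10.73
eef_pos: [0.5835, -0.1468, 0.0081]
tcp_rot: [0.996, 0.091, -0.0, -0.0]
wrist_force: [-0.2, 0.3, -1.4]
finger_gap: 0.0419
```

Call:
{"op": "apply_moves", "data": {"series": [0, 0, 0.1, 0, 0, 0, 3.5, 0, 0, 0.1, 0, 0, 0, 3.5, 0, 0, 0, 0, 0, 0, 3.5, 0, 0, 0, 0, 0, 0, 3.5]}}

```text
clock: 11.07
eef_pos: [0.5834, -0.1468, 0.0061]
tcp_rot: [0.996, 0.091, -0.0, -0.0]
wrist_force: [0.6, -0.1, -0.9]
finger_gap: 0.0418
```

Call:
{"op": "apply_moves", "data": {"series": [0, 0, 0.05, 0, 0, 0, 3.5, 0, 0, 0.05, 0, 0, 0, 3.5, 0, 0, 0, 0, 0, 0, 3.5, 0, 0, 0, 0, 0, 0, 3.5]}}

```text
clock: 11.4
eef_pos: [0.5835, -0.1468, 0.0051]
tcp_rot: [0.996, 0.091, -0.0, 0.0]
wrist_force: [1.2, -0.6, -0.8]
finger_gap: 0.0418
```

Call:
{"op": "apply_moves", "data": {"series": [0, 0, 0.05, 0, 0, 0, 3.5, 0, 0, 0, 0, 0, 0, 3.5, 0, 0, 0, 0, 0, 0, 3.5]}}

```text
clock: 11.65
eef_pos: [0.5836, -0.1468, 0.0049]
tcp_rot: [0.996, 0.091, 0.0, 0.0]
wrist_force: [-1.3, -0.1, 1.5]
finger_gap: 0.0417
```

Call:
{"op": "apply_moves", "data": {"series": [0, 0, 0.05, 0, 0, 0, 3.5, 0, 0, 0, 0, 0, 0, 3.5, 0, 0, 0, 0, 0, 0, 3.5]}}

```text
clock: 11.9
eef_pos: [0.5836, -0.1468, 0.0048]
tcp_rot: [0.996, 0.091, 0.0, 0.0]
wrist_force: [-2.7, -0.2, 6.8]
finger_gap: 0.0419
```

The blade touches the bed at the expected height. I ease the pressure and slide it towards the pin.

Call:
{"op": "apply_moves", "data": {"series": [0, 0, -0.05, 0, 0, 0, 3.5, 0.1, 0, 0, 0, 0, 0, 3.5, 0.1, 0, 0, 0, 0, 0, 3.5, 0.1, 0, 0, 0, 0, 0, 3.5, 0.1, 0, 0, 0, 0, 0, 3.5, 0.1, 0, 0, 0, 0, 0, 3.5, 0.1, 0, 0, 0, 0, 0, 3.5, 0.05, 0, 0, 0, 0, 0, 3.5, 0, 0, 0, 0, 0, 0, 3.5, 0, 0, 0, 0, 0, 0, 3.5]}}

```text
clock: 12.73
eef_pos: [0.5895, -0.1461, 0.0049]
tcp_rot: [0.996, 0.091, -0.0, 0.0]
wrist_force: [-2.3, 0.7, 4.9]
finger_gap: 0.0419
```

Call:
{"op": "apply_moves", "data": {"series": [0.05, 0, 0, 0, 0, 0, 3.5, 0.05, 0, 0, 0, 0, 0, 3.5, 0, 0, 0, 0, 0, 0, 3.5, 0, 0, 0, 0, 0, 0, 3.5]}}

```text
clock: 13.07
eef_pos: [0.5903, -0.1459, 0.0048]
tcp_rot: [0.996, 0.091, -0.001, 0.0]
wrist_force: [-2.4, -0.0, 6.0]
finger_gap: 0.042
```

Call:
{"op": "apply_moves", "data": {"series": [0.05, 0, -0.04, 0, 0, 0, 3.5, 0.05, 0, 0, 0, 0, 0, 3.5, 0, 0, 0, 0, 0, 0, 3.5, 0, 0, 0, 0, 0, 0, 3.5]}}

```text
clock: 13.4
eef_pos: [0.5921, -0.1451, 0.0049]
tcp_rot: [0.996, 0.091, 0.0, -0.0]
wrist_force: [0.5, 0.4, -1.3]
finger_gap: 0.0418
```

Call:
{"op": "apply_moves", "data": {"series": [0.05, 0, 0, 0, 0, 0, 3.5, 0.05, 0, 0, 0, 0, 0, 3.5, 0, 0, 0, 0, 0, 0, 3.5, 0, 0, 0, 0, 0, 0, 3.5]}}

```text
clock: 13.73
eef_pos: [0.5929, -0.145, 0.005]
tcp_rot: [0.996, 0.091, -0.0, -0.0]
wrist_force: [-0.8, 0.7, -1.5]
finger_gap: 0.0424
```

Call:
{"op": "apply_moves", "data": {"series": [0.05, 0, 0, 0, 0, 0, 3.5, 0, 0, 0, 0, 0, 0, 3.5, 0, 0, 0, 0, 0, 0, 3.5]}}

```text
clock: 13.98
eef_pos: [0.5934, -0.1449, 0.0051]
tcp_rot: [0.996, 0.091, 0.0, -0.0]
wrist_force: [0.4, -0.2, -1.8]
finger_gap: 0.0416
```

Call:
{"op": "apply_moves", "data": {"series": [0.03, 0, 0.02, 0, 0, 0, 3.5, 0, 0, 0, 0, 0, 0, 3.5, 0, 0, 0, 0, 0, 0, 3.5]}}

```text
clock: 14.23
eef_pos: [0.5936, -0.1449, 0.0049]
tcp_rot: [0.996, 0.091, -0.0, 0.0]
wrist_force: [-1.3, -0.1, -1.5]
finger_gap: 0.0417
```

Call:
{"op": "apply_moves", "data": {"series": [0.03, 0, 0, 0, 0, 0, 3.5, 0, 0, 0, 0, 0, 0, 3.5, 0, 0, 0, 0, 0, 0, 3.5]}}

```text
clock: 14.48
eef_pos: [0.5939, -0.1449, 0.0049]
tcp_rot: [0.996, 0.091, -0.0, 0.0]
wrist_force: [-0.9, 0.1, 1.3]
finger_gap: 0.0419
```

Call:
{"op": "apply_moves", "data": {"series": [0.03, 0, 0, 0, 0, 0, 3.5, 0, 0, 0, 0, 0, 0, 3.5, 0, 0, 0, 0, 0, 0, 3.5]}}

```text
clock: 14.73
eef_pos: [0.5939, -0.1449, 0.0049]
tcp_rot: [0.996, 0.091, -0.0, 0.0]
wrist_force: [-3.0, 0.3, 2.4]
finger_gap: 0.0418
```

Call:
{"op": "apply_moves", "data": {"series": [0.03, 0, 0, 0, 0, 0, 3.5, 0, 0, 0, 0, 0, 0, 3.5, 0, 0, 0, 0, 0, 0, 3.5]}}

```text
clock: 14.98
eef_pos: [0.5939, -0.1449, 0.0049]
tcp_rot: [0.996, 0.091, -0.001, 0.0]
wrist_force: [-4.0, -1.0, 3.9]
finger_gap: 0.0422
```

Call:
{"op": "apply_moves", "data": {"series": [0.02, 0, -0.01, 0, 0, 0, 3.5, 0, 0, 0, 0, 0, 0, 3.5, 0, 0, 0, 0, 0, 0, 3.5]}}

```text
clock: 15.23
eef_pos: [0.594, -0.1449, 0.0049]
tcp_rot: [0.996, 0.091, -0.001, 0.0]
wrist_force: [-5.8, -0.2, 3.6]
finger_gap: 0.042
```

Call:
{"op": "apply_moves", "data": {"series": [0.03, 0, -0.02, 0, 0, 0, 3.5, 0, 0, 0, 0, 0, 0, 3.5, 0, 0, 0, 0, 0, 0, 3.5, 0, 0, 0, 0, 0, 0, 3.5]}}

```text
clock: 15.57
eef_pos: [0.5941, -0.1449, 0.0049]
tcp_rot: [0.996, 0.091, -0.001, 0.0]
wrist_force: [-5.3, -0.7, 3.9]
finger_gap: 0.0417
```

Call:
{"op": "apply_moves", "data": {"series": [0.02, 0, 0, 0, 0, 0, 3.5, 0, 0, 0, 0, 0, 0, 3.5, 0, 0, 0, 0, 0, 0, 3.5, 0, 0, 0, 0, 0, 0, 3.5, 0, 0, 0, 0, 0, 0, 3.5, 0, 0, 0, 0, 0, 0, 3.5]}}

```text
clock: 16.07
eef_pos: [0.594, -0.1449, 0.0049]
tcp_rot: [0.996, 0.091, -0.001, -0.0]
wrist_force: [-6.1, -1.0, 4.4]
finger_gap: 0.0418
```

```bash
python3 - <<'E'
from h import *
F=[]
for i in range(8):
    o=r.get_obs(); F.append(o["wrist_force"])
    c=r.camera("side")
print(np.mean(F,0),np.std(F,0),o["eef_pos"])
cv2.imwrite("pics/c6.png",cv2.resize(c["color"][175:250,275:355],None,fx=6,fy=6,interpolation=cv2.INTER_CUBIC))
E
```

```text
[-5.72202759 -1.07615622  4.34363819] [0.47721945 0.29284224 0.34818215] [ 0.59404918 -0.14487477  0.00489886]
```

View pics/c6.png

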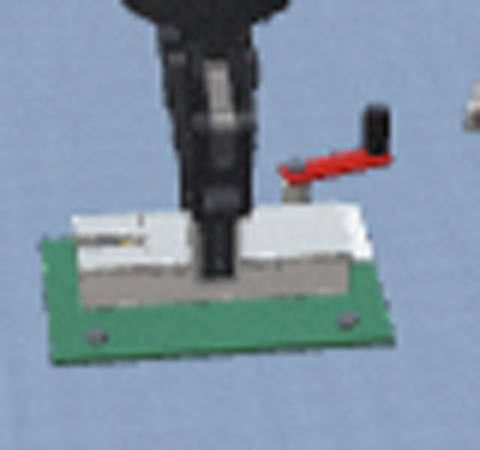

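The blade lies flat on the bed with the flange and pin at the bottom of the notch, crop (130,240). The wrist reads 5.8 N forward, part of it friction on the bed, so I press a little more to be sure of 3 N.

Call:
{"op": "apply_moves", "data": {"series": [0.03, 0, -0.01, 0, 0, 0, 3.5, 0, 0, 0, 0, 0, 0, 3.5, 0, 0, 0, 0, 0, 0, 3.5, 0.02, 0, 0, 0, 0, 0, 3.5, 0, 0, 0, 0, 0, 0, 3.5, 0, 0, 0, 0, 0, 0, 3.5]}}

```text
clock: 16.97
eef_pos: [0.5941, -0.1449, 0.0049]
tcp_rot: [0.996, 0.091, -0.002, -0.0]
wrist_force: [-7.4, -0.3, 4.9]
finger_gap: 0.0417
```

Call:
{"op": "apply_moves", "data": {"series": [0.02, 0, -0.01, 0, 0, 0, 3.5, 0, 0, 0, 0, 0, 0, 3.5, 0, 0, 0, 0, 0, 0, 3.5, 0, 0, 0, 0, 0, 0, 3.5, 0, 0, 0, 0, 0, 0, 3.5, 0, 0, 0, 0, 0, 0, 3.5, 0, 0, 0, 0, 0, 0, 3.5]}}

```text
clock: 17.55
eef_pos: [0.5941, -0.1448, 0.0049]
tcp_rot: [0.996, 0.091, -0.002, -0.0]
wrist_force: [-6.6, -1.5, 4.1]
finger_gap: 0.042
```

Call:
{"op": "apply_moves", "data": {"series": [0.03, 0, -0.01, 0, 0, 0, 3.5, 0, 0, 0, 0, 0, 0, 3.5, 0, 0, 0, 0, 0, 0, 3.5, 0.03, 0, 0, 0, 0, 0, 3.5, 0, 0, 0, 0, 0, 0, 3.5, 0, 0, 0, 0, 0, 0, 3.5, 0, 0, 0, 0, 0, 0, 3.5, 0, 0, 0, 0, 0, 0, 3.5, 0, 0, 0, 0, 0, 0, 3.5]}}

```text
clock: 18.3
eef_pos: [0.5941, -0.1449, 0.0049]
tcp_rot: [0.996, 0.091, -0.002, -0.0]
wrist_force: [-8.9, -1.1, 5.2]
finger_gap: 0.0418
```

```bash
python3 - <<'E'
from h import *
F=[]
for i in range(8):
    o=r.get_obs(); F.append(o["wrist_force"]); r.camera("side")
print(np.mean(F,0),np.std(F,0),o["eef_pos"],o["tcp_rot"])
E
```

```text
[-8.38260899 -1.32794021  5.26952681] [0.59448567 0.47231176 0.41535276] [ 0.59407648 -0.14487268  0.00485441] [ 9.95847481e-01  9.10084417e-02 -2.29221370e-03 -6.05140588e-05]
```

The push is now a steady 8.4 N, held for over 0.4 s. I ease off, release and lift.

Call:
{"op": "apply_moves", "data": {"series": [-0.08, 0, 0, 0, 0, 0, 3.5, 0, 0, 0, 0, 0, 0, 3.5, 0, 0, 0, 0, 0, 0, 4.4, 0, 0, 0, 0, 0, 0, 4.8, 0, 0, 0, 0, 0, 0, 5.2, 0, 0, 0, 0, 0, 0, 5.6, 0, 0, 0, 0, 0, 0, 5.6, 0, 0, 0, 0, 0, 0, 5.6, 0, 0, 0, 0, 0, 0, 5.6]}}

```text
clock: 19.45
eef_pos: [0.596, -0.1445, 0.0056]
tcp_rot: [0.996, 0.091, 0.0, 0.0]
wrist_force: [-0.1, -0.0, 0.8]
finger_gap: 0.0557
```

Call:
{"op": "apply_moves", "data": {"series": [0, 0, -0.5, 0, 0, 0, 5.6, 0, 0, -1, 0, 0, 0, 5.6, 0, 0, -2, 0, 0, 0, 5.6, 0, 0, -3, 0, 0, 0, 5.6, 0, 0, -3, 0, 0, 0, 5.6, 0, 0, 0, 0, 0, 0, 5.0, 0, 0, 0, 0, 0, 0, 4.0]}}

```text
clock: 20.03
eef_pos: [0.5976, -0.1449, 0.1035]
tcp_rot: [0.996, 0.091, 0.003, 0.001]
wrist_force: [0.6, 0.8, -0.3]
finger_gap: 0.0405
```

```bash
python3 - <<'E'
from h import *
import pickle
c=r.camera("side"); pickle.dump(c,open("side7.pkl","wb")); o=r.get_obs(); print(o["eef_pos"],o["qpos"].round(2))
cv2.imwrite("pics/c7.png",cv2.resize(c["color"][165:250,275:355],None,fx=6,fy=6,interpolation=cv2.INTER_CUBIC))
# knob axis and bar in side view
x0,y0,x1,y1=315,180,350,212;k=8
im=cv2.resize(c["color"][y0:y1,x0:x1],None,fx=k,fy=k,interpolation=cv2.INTER_CUBIC); hsv=cv2.cvtColor(im,cv2.COLOR_BGR2HSV).astype(int)
m=((hsv[...,2]<70)).astype(np.uint8)
n,l,s,ce=cv2.connectedComponentsWithStats(m)
for i in range(1,n):
    if s[i,4]>300: 
        uv=(ce[i]+.5)/k-.5+[x0,y0]; print("dark",s[i]/[k,k,k,k,k*k],uv,onz(c,uv,.0525)*1000)
yaw=np.radians(10.4);ax=np.array([np.cos(yaw),np.sin(yaw)]); ay=np.array([-ax[1],ax[0]]);h=np.array([593.3,-148.8])
post=h-42*ax-38*ay;print("post",post)
for a in(-.6,-.45,-.3,-.15,0): print(a,post+40*(-np.cos(a)*ax+np.sin(a)*ay))
E
```

```text
[ 0.59619619 -0.14470088  0.10170424] [ 0.28  0.61 -0.16  1.72  0.13  0.82 -1.33]
dark [20.75  13.375  4.     7.5   26.125] [337.34053529 196.54246411] [[ 522.8023423  -211.64576444   52.5       ]]
post [ 558.84972575 -193.75751999]
-0.6 [ 530.45581423 -221.9317243 ]
-0.45 [ 526.56434677 -217.37222525]
-0.3 [ 523.39793932 -212.28239082]
-0.15 [ 521.02770257 -206.77652774]
0 [ 519.50686691 -200.9782858 ]
```

View pics/c7.png

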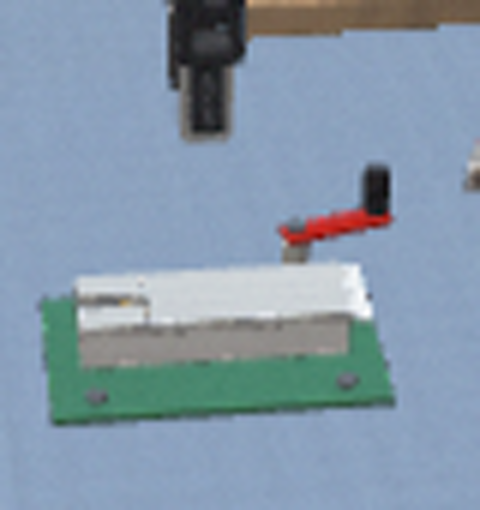

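The blade is free, flat and fully seated, with the pin at crop (125,300). The knob is at (376,190), which works out to a ≈ -0.29. Now I bring the fingers over the knob as a loose cage.

Call:
{"op": "apply_moves", "data": {"series": [-2.1, 1.3, 0, 0, 0, 0, 3.0, -2.1, 1.3, 0, 0, 0, 0, 2.6, -2.1, 1.3, 0, 0, 0, 0, 2.6, -2.1, 1.3, 0, 0, 0, 0, 2.6, 0, 0, 0, 0, 0, 0, 2.6, 0, 0, 0, 0, 0, 0, 2.6, 0, 0, 0, 0, 0, 0, 2.6, 0, 0, 0, 0, 0, 0, 2.6]}}

```text
clock: 20.75
eef_pos: [0.5232, -0.2096, 0.1001]
tcp_rot: [0.996, 0.092, 0.0, -0.0]
wrist_force: [-0.2, 0.3, -0.0]
finger_gap: 0.0262
```

```bash
python3 - <<'E'
from h import *
c=r.camera("side");o=r.get_obs(); p=o["eef_pos"]; print(p,o["finger_gap"],o["tcp_rot"])
Q,uv=tips(c,p); m=Q[:,2]>.075; Q=Q[m]; i=np.argsort(Q[:,2])[:8]; print(Q[i].round(3))
for lo in (.1,.11,.12,.13,.14):
    q=Q[(Q[:,2]>lo)&(Q[:,2]<lo+.01)]; print(lo,len(q),np.round([q.min(0),q.max(0)],3).tolist() if len(q) else "")
E
```

```text
[ 0.52330368 -0.20960282  0.10022576] 0.025859893712495235 [ 9.95740011e-01  9.22045006e-02  9.50897346e-05 -3.88037781e-04]
[[ 0.534 -0.222  0.121]
 [ 0.52  -0.192  0.122]
 [ 0.534 -0.219  0.125]
 [ 0.514 -0.188  0.126]
 [ 0.534 -0.222  0.126]
 [ 0.537 -0.221  0.127]
 [ 0.522 -0.185  0.127]
 [ 0.537 -0.226  0.127]]
0.1 0 
0.11 0 
0.12 14 [[0.512, -0.226, 0.121], [0.537, -0.183, 0.13]]
0.13 28 [[0.512, -0.222, 0.131], [0.537, -0.181, 0.14]]
0.14 31 [[0.512, -0.224, 0.14], [0.534, -0.178, 0.15]]
```

Call:
{"op": "apply_moves", "data": {"series": [-0.08, 0.17, 1, 0, 0, 0, 2.6, 0, 0, 2, 0, 0, 0, 2.6, 0, 0, 1.5, 0, 0, 0, 2.6, 0, 0, 1.2, 0, 0, 0, 2.6, 0, 0, 1, 0, 0, 0, 2.6, 0, 0, 0.5, 0, 0, 0, 2.6, 0, 0, 0, 0, 0, 0, 2.6, 0, 0, 0, 0, 0, 0, 2.6]}}

```text
clock: 21.47
eef_pos: [0.5223, -0.2127, 0.0285]
tcp_rot: [0.996, 0.091, 0.0, 0.0]
wrist_force: [-0.8, 0.3, 0.4]
finger_gap: 0.026
```

Call:
{"op": "apply_moves", "data": {"series": [0, 0, 0, 0, 0, 0, 2.0, 0, 0, 0, 0, 0, 0, 1.6, 0, 0, 0, 0, 0, 0, 1.6, 0, 0, 0, 0, 0, 0, 1.6]}}

```text
clock: 21.8
eef_pos: [0.5224, -0.2129, 0.029]
tcp_rot: [0.996, 0.091, 0.0, 0.0]
wrist_force: [-0.4, 0.0, -1.2]
finger_gap: 0.0162
```

```bash
python3 - <<'E'
from h import *
c=r.camera("side");o=r.get_obs(); p=o["eef_pos"]; print(p,o["finger_gap"],o["tcp_rot"],o["wrist_force"])
cv2.imwrite("pics/c8.png",cv2.resize(c["color"][155:245,285:375],None,fx=6,fy=6,interpolation=cv2.INTER_CUBIC))
# arc plan in tool axes
yaw=np.radians(10.4);ax=np.array([np.cos(yaw),np.sin(yaw)]); ay=np.array([-ax[1],ax[0]]);h=np.array([593.3,-148.8]);post=h-42*ax-38*ay
K=lambda a: post+40*(-np.cos(a)*ax+np.sin(a)*ay)
x=R.from_quat(o["tcp_rot"]).as_matrix(); ty=np.arctan2(x[1,0],x[0,0]); pos=p[:2]*1000
for i,a in enumerate(np.linspace(-.29,1.64,18)[1:]):
    d=K(a)-pos; pos=K(a); print(i,round(a,2),np.round([d@[np.cos(ty),np.sin(ty)]/10,d@[np.sin(ty),-np.cos(ty)]/10],2)); ty-=np.radians(3.5)
E
```

```text
[ 0.52233203 -0.21286905  0.02888702] 0.015773982752875993 [9.95828466e-01 9.12444308e-02 3.09445851e-04 1.57253238e-04] [-0.46518317  0.7057735  -0.02382819]
0 -0.18 [-0.   -0.52]
1 -0.06 [-0.08 -0.45]
2 0.05 [-0.06 -0.45]
3 0.16 [-0.03 -0.45]
4 0.28 [-0.01 -0.45]
5 0.39 [ 0.01 -0.45]
6 0.5 [ 0.04 -0.45]
7 0.62 [ 0.06 -0.45]
8 0.73 [ 0.08 -0.45]
9 0.85 [ 0.11 -0.44]
10 0.96 [ 0.13 -0.43]
11 1.07 [ 0.15 -0.43]
12 1.19 [ 0.18 -0.42]
13 1.3 [ 0.2  -0.41]
14 1.41 [ 0.22 -0.4 ]
15 1.53 [ 0.24 -0.39]
16 1.64 [ 0.26 -0.37]
```

View pics/c8.png

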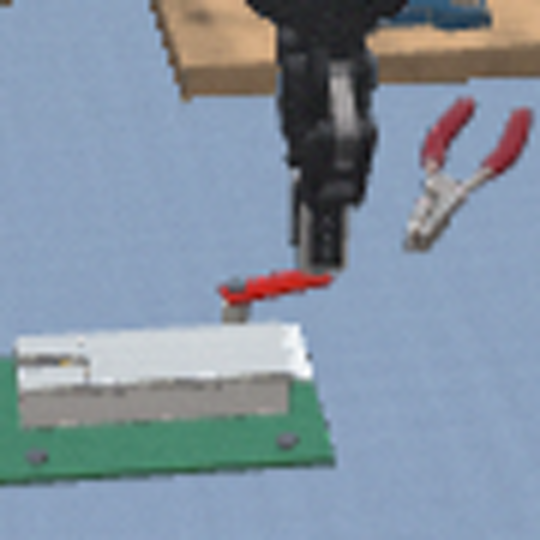

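The fingers cage the knob just above the red bar at crop (325,265). I turn the keeper along its arc.

Call:
{"op": "apply_moves", "data": {"series": [0, -0.52, 0, 0, 0, 3.5, 1.6, -0.08, -0.45, 0, 0, 0, 3.5, 1.6, -0.06, -0.45, 0, 0, 0, 3.5, 1.6, -0.03, -0.45, 0, 0, 0, 3.5, 1.6, -0.01, -0.45, 0, 0, 0, 3.5, 1.6, 0.01, -0.45, 0, 0, 0, 3.5, 1.6, 0.04, -0.45, 0, 0, 0, 3.5, 1.6, 0.06, -0.45, 0, 0, 0, 3.5, 1.6, 0, 0, 0, 0, 0, 0, 1.6]}}

```text
clock: 22.6
eef_pos: [0.5222, -0.176, 0.0285]
tcp_rot: [0.988, -0.153, -0.0, -0.0]
wrist_force: [0.0, -0.6, 0.4]
finger_gap: 0.016
```

Call:
{"op": "apply_moves", "data": {"series": [0.08, -0.45, 0, 0, 0, 3.5, 1.6, 0.11, -0.44, 0, 0, 0, 3.5, 1.6, 0.13, -0.43, 0, 0, 0, 3.5, 1.6, 0.15, -0.43, 0, 0, 0, 3.5, 1.6, 0.18, -0.42, 0, 0, 0, 3.5, 1.6, 0.2, -0.41, 0, 0, 0, 3.5, 1.6, 0.22, -0.4, 0, 0, 0, 3.5, 1.6, 0, 0, 0, 0, 0, 0, 1.6, 0, 0, 0, 0, 0, 0, 1.6, 0, 0, 0, 0, 0, 0, 1.6]}}

```text
clock: 23.43
eef_pos: [0.5454, -0.1562, 0.0286]
tcp_rot: [0.934, -0.357, 0.0, -0.0]
wrist_force: [0.4, 0.1, -0.2]
finger_gap: 0.0159
```

```bash
python3 - <<'E'
from h import *
c=r.camera("side");o=r.get_obs(); p=o["eef_pos"]; print(p,o["finger_gap"],o["wrist_force"])
yaw=np.radians(10.4);ax=np.array([np.cos(yaw),np.sin(yaw)]); ay=np.array([-ax[1],ax[0]]);h=np.array([593.3,-148.8]);post=h-42*ax-38*ay
d=p[:2]*1000-post; print("r,a of TCP",np.hypot(*d),np.arctan2(d@ay,-d@ax)); x=R.from_quat(o["tcp_rot"]).as_matrix(); ty=np.arctan2(x[1,0],x[0,0])
for a in(1.5,1.55,1.6,1.65):
    e=post+40*(-np.cos(a)*ax+np.sin(a)*ay)-p[:2]*1000; print(a,np.round([e@[np.cos(ty),np.sin(ty)]/10,e@[np.sin(ty),-np.cos(ty)]/10],2))
cv2.imwrite("pics/c9.png",cv2.resize(c["color"][155:245,270:360],None,fx=6,fy=6,interpolation=cv2.INTER_CUBIC))
E
```

```text
[ 0.5453116  -0.15619218  0.02858662] 0.016478750510381984 [-1.00494004 -0.17573816 -0.44818473]
r,a of TCP 39.930385325487826 1.4064109310993145
1.5 [ 0.19 -0.32]
1.55 [ 0.3  -0.49]
1.6 [ 0.42 -0.65]
1.65 [ 0.55 -0.8 ]
```

View pics/c9.png

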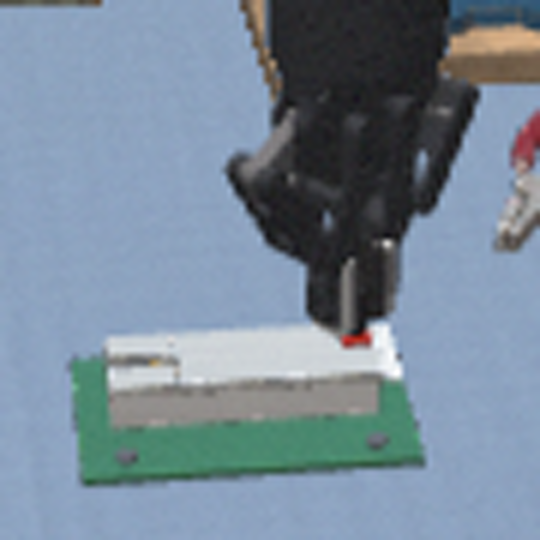

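The red bar now lies across the blade at crop (355,340), so the keeper is at about 1.35–1.4. I push it a little further, then open and lift clear.

Call:
{"op": "apply_moves", "data": {"series": [0.1, -0.16, 0, 0, 0, 0, 1.6, 0.1, -0.16, 0, 0, 0, 0, 1.6, 0.08, -0.13, 0, 0, 0, 0, 1.6, 0.08, -0.12, 0, 0, 0, 0, 1.6, 0, 0, 0, 0, 0, 0, 1.6, 0, 0, 0, 0, 0, 0, 1.6, -0.08, 0.13, 0, 0, 0, 0, 1.6, 0, 0, 0, 0, 0, 0, 2.2, 0, 0, 0, 0, 0, 0, 2.8, 0, 0, 0, 0, 0, 0, 2.8, 0, 0, 0, 0, 0, 0, 2.8]}}

```text
clock: 24.4
eef_pos: [0.5505, -0.1545, 0.0285]
tcp_rot: [0.934, -0.359, 0.0, -0.0]
wrist_force: [-0.2, -1.7, -0.2]
finger_gap: 0.0278
```

Call:
{"op": "apply_moves", "data": {"series": [0, 0, -1, 0, 0, 0, 2.8, 0, 0, -2, 0, 0, 0, 2.8, 0, 0, -3, 0, 0, 0, 2.8, 0, 0, -3, 0, 0, 0, 2.8, 0, 0, -3, 0, 0, 0, 2.8, 0, 3.5, 0, 0, 0, 0, 2.8, 0, 3.5, 0, 0, 0, 0, 2.8, 0, 3.5, 0, 0, 0, 0, 2.8, 0, 3.5, 0, 0, 0, 0, 2.8, 0, 0, 0, 0, 0, 0, 2.8, 0, 0, 0, 0, 0, 0, 2.8, 0, 0, 0, 0, 0, 0, 2.8]}}

```text
clock: 25.4
eef_pos: [0.4572, -0.2582, 0.1491]
tcp_rot: [0.933, -0.359, 0.0, -0.0]
wrist_force: [-0.4, -0.2, -0.7]
finger_gap: 0.0279
```

```bash
python3 - <<'E'
from h import *
import pickle
ims=[]
yaw=np.radians(10.4);ax=np.array([np.cos(yaw),np.sin(yaw)]); ay=np.array([-ax[1],ax[0]]);h=np.array([593.3,-148.8]);post=h-42*ax-38*ay
for n,b in(("side",(280,180,355,245)),("top",(355,210,430,275))):
    c=r.camera(n); x0,y0,x1,y1=b; k=8
    ims.append(cv2.resize(c["color"][y0:y1,x0:x1],None,fx=5,fy=5,interpolation=cv2.INTER_CUBIC))
    im=cv2.resize(c["color"][y0:y1,x0:x1],None,fx=k,fy=k,interpolation=cv2.INTER_CUBIC); hsv=cv2.cvtColor(im,cv2.COLOR_BGR2HSV).astype(int)
    m=(((hsv[...,0]<8)|(hsv[...,0]>172))&(hsv[...,1]>130)).astype(np.uint8)
    ct=cv2.findContours(m,0,1)[0]
    if ct:
        ct=max(ct,key=cv2.contourArea).reshape(-1,2); w=onz(c,(ct+.5)/k-.5+[x0,y0],.0415)[:,:2]*1000
        rr=cv2.minAreaRect(w.astype(np.float32)); d=np.array(rr[0])-post; print(n,"bar",rr,"a",np.arctan2(d@ay,-d@ax))
    for ref,old in((pickle.load(open(n+"0.pkl","rb")),0),):
        df=cv2.absdiff(c["color"],ref["color"]).max(2)
        for nm,P in(("bottle",(.72,.065,.05)),("pot",(.75,.265,.03)),("block",None)):
            if P is None: continue
            u,v=proj(c,P)[0].astype(int); print(n,nm,(u,v),df[v-12:v+12,u-12:u+12].mean())
o=r.get_obs();print(o["eef_pos"],o["wrist_force"],o["clock"])
cv2.imwrite("pics/c10.png",np.hstack(ims))
E
```

```text
side bar ((554.4432373046875, -169.636474609375), (12.931872367858887, 51.700889587402344), 15.853437423706055) a 1.5716207144778735
side bottle (np.int64(246), np.int64(253)) 2.9635416666666665
side pot (np.int64(211), np.int64(322)) 2.1597222222222223
top bar ((554.2474365234375, -175.4203338623047), (12.667088508605957, 31.761306762695312), 21.25786018371582) a 1.5064086244940873
top bottle (np.int64(314), np.int64(195)) 4.088541666666667
top pot (np.int64(244), np.int64(184)) 4.392361111111111
[ 0.45770789 -0.25736439  0.14877344] [0.53073816 1.10037426 0.05507458] 25.5
```

View pics/c10.png

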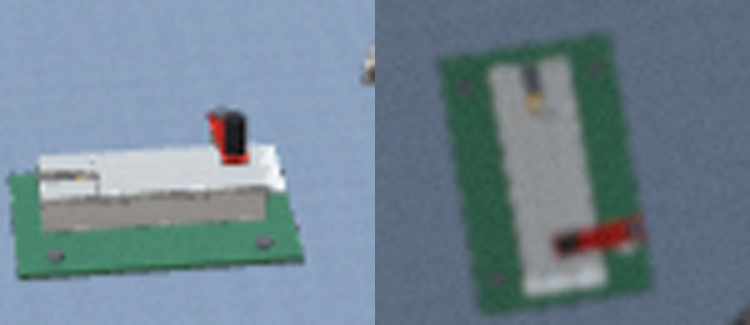

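The keeper lies across the blade and the pin is at the notch bottom in both views. The bar-angle estimates run from about 1.38 to 1.57 against the 1.35 limit, so I check it by the knob.

```bash
python3 - <<'E'
from h import *
yaw=np.radians(10.4);ax=np.array([np.cos(yaw),np.sin(yaw)]); ay=np.array([-ax[1],ax[0]]);h=np.array([593.3,-148.8]);post=h-42*ax-38*ay
for n,b,z,T in(("side",(315,195,335,215),.0525,80),("top",(388,252,402,264),.06,75)):
    c=r.camera(n); x0,y0,x1,y1=b; k=8
    g=cv2.cvtColor(cv2.resize(c["color"][y0:y1,x0:x1],None,fx=k,fy=k,interpolation=cv2.INTER_CUBIC),cv2.COLOR_BGR2HSV)[...,2]
    N,l,s,ce=cv2.connectedComponentsWithStats((g<T).astype(np.uint8)); i=1+np.argmax(s[1:,4])
    w=onz(c,(ce[i]+.5)/k-.5+[x0,y0],z)[0,:2]*1000; d=w-post; print(n,s[i]/k,w,"r",np.hypot(*d),"a",np.arctan2(d@ay,-d@ax))
# sanding block compare
c=r.camera("side"); import pickle
R0=pickle.load(open("side0.pkl","rb")); df=cv2.absdiff(c["color"],R0["color"]).max(2); print("block diff",df[182:212,372:410].mean())
E
```

```text
side [  9.875   7.875   4.125   8.125 238.5  ] [ 549.70178545 -155.68817997] r 39.153026207716366 a 1.516484979105773
top [ 3.5    5.     4.125  3.625 86.875] [ 548.95028774 -154.12603701] r 40.849153187567936 a 1.507532178303677
block diff 3.137719298245614
```

The knob gives a = 1.51 in both views, at radii of 39 and 41 mm (40 expected). The bystanders haven't moved and the arm is clear, so I hand in.

```bash
python3 -c "
from bench import r
print(r.job_done())"
```

```text
the job is handed in; nothing more can be done
None
```

The blade is seated flat on the jig with the pin at the bottom of its notch, the keeper is across it, and I handed the job in at about 26 s; no verdict is reported.

**What I did:**
- I gripped the smaller steel blade, turned it 75° and laid it on the bed with its notch over the pin.
- I pushed it forward to a steady wrist force of about 8.4 N, with the keeper still open. Allowing for friction on the bed, I put the pin force at about 6–8 N. It was held for at least 0.4 s.
- I released it, turned the keeper with the fingers loosely round its knob, and moved the arm clear.

**Last checks:**
- **Blade:** it looks flat and in line with the bed, with the pin at the notch bottom in both views.
- **Keeper:** the knob gives an angle of 1.51 rad in both views, against the 1.35 needed. Rougher readings from the red bar's shape ranged from about 1.38 to 1.57.
- **Bystanders:** image differences at the pot, the bottle and the sanding block were small. The block was compared in the side view only.

**Disagreements with the text:**
- **Fingertip height:** the fingertips were 20–33 mm above the reported TCP, depending on the opening, not 19 mm ahead of it. I set heights from the cameras and contact forces instead.
- **Finger opening:** it read about 2 mm small on the 44 mm blade.

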